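Hold a battery pack on the contacts of its test cradle

ROBOT

A 7-joint arm with a two-finger parallel gripper is mounted at the origin on a cart in front of the work surface, level with it; the furniture and walls round the work are solid. World frame = base frame: x ahead of the robot, y to its left, z up, the work surface at z = 0. Lengths are in m, angles in rad, forces in N, time in s.
With the tool pointing down it reaches from about 0.4 to 0.85 m from the base axis. Payload 10.4 kg.
Tool frame: the origin (TCP) lies between the finger pads; the fingertips stand ahead of it and the grasp point (between the pads) lies 3 mm ahead of it (r.tips_ahead is the z of the fingertips in the tool frame, in m); z points along the fingers, y is the line along which they close (so a half turn about z gives the same grasp; the last joint's range is limited). The gripper opens to 87 mm and grips with 3 to 60 N. Pads are 19 mm wide; open, the fingers measure 117 mm over their backs; the gripper's body (75 mm by 190 mm) begins 51 mm behind the grasp point.
Start: joints at [-1.34, 0.332, -0.065, 1.46, 0.022, 1.35, -0.088], TCP at [0.157, 0.605, 0.245] pointing down, gripper open.
Joint ranges: [-2.6, 2.6], [-0.5, 2.12], [-1.47, 1.34], [0.16, 2.42], [-1.27, 4.41], [0.06, 2.06], [-2.6, 2.6]. Speed limits (rad/s): [2.22, 2.22, 2.79, 2.79, 3.14, 3.14, 3.14].

INTERFACE

Orientations are given as a unit quaternion [x, y, z, w].
In Python, from bench import telemetry, camera, get_calibration, r gives the robot as it stands.
- The arm moves only by the tool drive_tool, never from a script. Its argument "series" is one flat list of numbers, 7 for each row, row after row: the turn, a rotation vector about the tool's x, y, z in units of 5 degrees (1.0 is 5 degrees), then the shift along the tool's x, y, z in units of 40 mm (1.0 is 40 mm), then the opening, from -1 (shut) to 1 (fully open). A call has 1 to 10 rows; each row is the pose to reach, as a shift and turn from the pose commanded when the call began, along the tool's axes at that moment; what a row does not reach only later rows make up. A row lasts 1/12 s, in which the tool goes at most 41.7 mm and 7.16 degrees, less where a joint would pass 70% of its speed; a pose out of reach is approached as far as the arm can. A call with a gripper value outside its range is refused whole. The fingers move at their own pace and stop on an object; "grip_force" is the grip in N (left out, the last holds). Time passes only in rows, so rows that repeat a pose let the fingers close. It gives the time, the measured TCP pose, the force, the opening and the grip force at its end, in the units of the state.
- telemetry.read_state(): the state, without advancing time (a new reading comes with each control period).
- camera(name): name is "scene" or "top" or "wrist"; returns the picture (420x560x3 uint8, red, green, blue); there is no depth.
- get_calibration(name): a dict with "fovy" (degrees; the focal length in pixels is half the picture's height over the tangent of half this angle, whatever the lens; pixels are square), "cx", "cy" (the principal point, pixels), "xyz" and "rotation" of the camera in the world. Camera axes: x right, y up, looking along -z (the intrinsics and any distortion apply to the point x, -y, -z); pixel columns grow to the right and rows downward; lengths in m; the calibration is good to about 2 mm. A picture is of the moment at which its call begins: read the wrist's pose just before it. get_calibration takes no time and is no camera call; for the wrist camera it gives the pose at the moment of the call.
- r.close_job(): hands the job in; it is judged then, once.
The state is a dict: "time": time; "joint_positions": joint angles; "joint_vel": joint speeds; "joint_torque": joint torques, N m; "ee_pos": TCP position; "eef_rot": TCP orientation; "ft_force": force on the tool from outside, world axes, zero at the start; "torque": the same for the moment, N m; "width": finger opening in m; "grip_force": force on a finger pad.
Only numpy, scipy, OpenCV 4.12 (cv2) and the standard library are available. Lean on these libraries where they do the work, as an engineer would, in place of code of your own. Each camera call takes 0.05 s, during which the arm holds its last target. There are 200 camera calls.

TASK

Pick up the black laptop battery pack that lies alone in the middle of the blue mat and lay it flat on the plate of the test cradle, then press it gently into the corner so that one long side bears on both blocks of the aluminium side stop and one end bears on the orange end stop, with all three brass spring pins pushed in flush. Finish while still holding it there: the springs push it off again if you let go, so keep the fingers on it and keep pressing against both stops. Do not disturb the flux tin and screwdriver beside the cradle or the solder spool and wick reel beside the pack.

Things in the scene. Friction and masses are not known exactly. Their poses are not given: they have to be found in the camera images.
- battery_center (a point): centre, half-way up, of the black laptop battery pack: a plain bar 236 mm long (its x axis), 46 mm wide (its y axis), 20.5 mm tall (z up), about 0.32 kg, lying flat and loose on the blue mat (2 mm thick) on the right part of the work surface. Both ends serve equally, so a half turn makes no difference. Between it and the cradle stands a fixed black bench power supply, 170 mm tall, at about x = 0.5 to 0.75, y = -0.23 to 0: carry the pack round or over it.
- cradle: the battery test cradle, fixed to the left part of the work surface: a flat grey plate, 285 mm long (x) by 118 mm (y), its top 8 mm above the work surface. Origin at the work surface, near the plate's middle. Its x axis runs along it to the end stop (away from the robot), its y axis across it to the side stop (to the left), z up; its yaw is within 0.45 rad of the world frame. The two stops form a corner at its +x, +y; the other two sides are open.
- seat (a point): a point of the cradle: where the centre of the battery pack is when the pack lies flat on the plate, long side parallel to the cradle's x axis, touching both stops. 18.3 mm above the work surface. Axes as the cradle's. The pack rubs on the plate and on the stops (friction about 0.6), so it takes about 10 to 15 N towards each stop, with little weight on the plate, to bring it home against both.
- side_stop: the side stop, part of the cradle: two aluminium blocks, each 44 mm long, 16 mm thick and 18 mm tall above the plate, whose flat faces look to the cradle's -y and lie 23 mm to the +y of the seat point. The blocks are centred 78 mm either way of the seat point along x, so that between them is a gap of 112 mm for a finger. Origin and axes as the cradle's.
- end_stop: the end stop, part of the cradle: one orange block, 56 mm wide, 16 mm thick, 18 mm tall above the plate, whose flat face looks to the cradle's -x and lies 118 mm to the +x of the seat point. Origin and axes as the cradle's.
- end_pin (a joint): brass spring contact pin, 8 mm across, in the end stop, 10 mm above the plate: 0 when it stands 5 mm out of the face, 0.005 m when it is pushed in flush with the face (as it is when the pack touches the stop). Its spring pushes back with 1.5 N at 0 and 3 N at 0.005, so it shoves a pack that is let go off the stop.
- side_pin_far (a joint): brass spring contact pin in the middle of the side stop's farther block (+x), as the end pin: 0 = 5 mm out, 0.005 m = flush; spring 0.75 N to 1.5 N.
- side_pin_near (a joint): the same in the middle of the side stop's nearer block (-x); spring 0.75 N to 1.5 N.
- flux_tin_center (a point): centre, half-way up, of a bystander: small round flux tin, white with an orange lid, 50 mm across, 18 mm tall, loose; it stands near the cradle
- solder_spool_center (a point): centre, half-way up, of a bystander: grey-white spool of solder wire, 54 mm across, 38 mm tall, loose; it stands near the battery pack
- screwdriver_center (a point): centre, half-way up, of a bystander: small screwdriver with a teal handle, 146 mm long, 12 mm thick, loose; it lies beyond the cradle's left side
- wick_reel_center (a point): centre, half-way up, of a bystander: flat blue reel of desoldering wick, 42x68 mm, 10 mm tall, loose; it lies near the battery pack

How it is judged:
By the outcome, as a careful person would: the job done as asked, in the order asked, and still so for the second after the job is handed in, while the arm keeps its last pose, push and grip.
It also fails if it takes over 72 s, if anything falls off the work surface, if the arm or the gripper's body presses on something with over 40 N, if the wrist force passes 120 N, or if a joint passes its speed limit or range.

## Working session

There is one attempt and no reset: what is moved stays moved. The work goes in short steps, Python scripts to look and compute and a tool call to move; the robot and the scene stay as the last step left them, time stands still between calls to the robot, and variables do not carry over. Pictures are saved under pics/ and viewed, at most 10 in all, crops included, and the job is handed in when it is done.

Besides the shell and the picture viewer there is one more tool, called after "Emit:" as name(argument=value, ...) on one line, values as JSON. drive_tool: Moves the arm, as the interface text tells. Its arguments: {"type":"object","properties":{"series":{"type":"array"},"grip_force":{"type":"number"}},"required":["series"]}

```bash
mkdir -p pics; ls; python3 - <<'E'
from bench import telemetry, camera, get_calibration, r
import cv2,numpy as np
print({k:np.round(v,3).tolist() for k,v in telemetry.read_state().items()}, r.tips_ahead)
a=[]
for n in ("scene","top"):
    im=camera(n); cv2.imwrite(f"pics/{n}0.png",im[:,:,::-1]); c=get_calibration(n); print(n,c)
print(get_calibration("wrist"))
E
```

```text
pics
{'time': 0.0, 'joint_positions': [-1.34, 0.333, -0.065, 1.461, 0.022, 1.35, -0.088], 'joint_vel': [0.0, -0.001, -0.001, 0.001, -0.0, -0.001, -0.002], 'joint_torque': [-0.0, -62.324, 0.024, -38.991, -0.061, 0.04, 0.0], 'ee_pos': [0.157, 0.605, 0.244], 'eef_rot': [0.127, 0.992, -0.001, -0.0], 'ft_force': [0.534, 0.83, -0.184], 'torque': [-0.054, -0.001, 0.024], 'grip_force': 0.0, 'width': 0.087} 0.022
scene {'fovy': 44.47186259713031, 'cx': 284.12705678129987, 'cy': 207.30055396637158, 'xyz': array([-0.94489706, -0.95359412,  0.83140171]), 'rotation': array([ 0.47488648, -0.26528376, -0.41758341,  0.72782653])}
top {'fovy': 51.685145173649445, 'cx': 280.0785272583181, 'cy': 211.07299912697738, 'xyz': array([ 0.28019133, -0.07314854,  1.23679115]), 'rotation': array([-0.06311466,  0.06246984,  0.70617161, -0.70244979])}
{'fovy': 65.10401037044448, 'cx': 278.66124719725815, 'cy': 210.94450241750346, 'xyz': array([0.09390552, 0.62048794, 0.3834257 ]), 'rotation': array([-0.09648459, -0.07361104,  0.60759753,  0.78491871])}
```

View pics/top0.png

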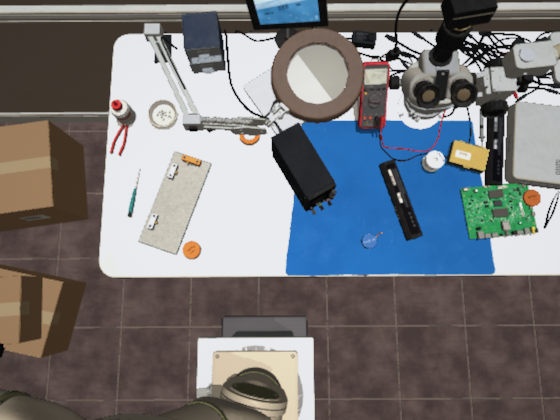

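View pics/scene0.png

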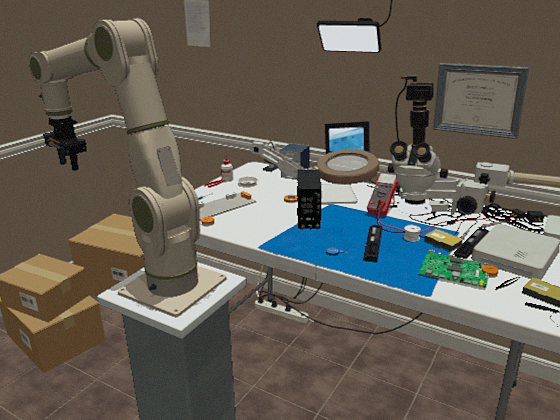

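The top view shows the pack at about (400,200) and the cradle at (175,202), with its orange end stop at (191,159) and side blocks at (173,172) and (153,222). The flux tin is at (192,250), the screwdriver at (134,193), the spool at (432,160) and the wick reel at (371,241). The power supply is at (303,168).

```bash
cat > h.py <<'E'
from bench import telemetry, camera, get_calibration, r
import cv2,numpy as np
from scipy.spatial.transform import Rotation as R
def ray(c,px,z,H=420):
    f=H/2/np.tan(np.radians(c['fovy'])/2)
    px=np.atleast_2d(px).astype(float)
    d=np.c_[(px[:,0]-c['cx'])/f,-(px[:,1]-c['cy'])/f,-np.ones(len(px))]
    d=R.from_quat(c['rotation']).apply(d); o=np.array(c['xyz'])
    return o+d*((z-o[2])/d[:,2])[:,None]
def proj(c,P,H=420):
    f=H/2/np.tan(np.radians(c['fovy'])/2)
    q=R.from_quat(c['rotation']).inv().apply(np.atleast_2d(P)-c['xyz'])
    return np.c_[c['cx']+f*q[:,0]/-q[:,2], c['cy']-f*q[:,1]/-q[:,2]]
def rect(P):
    (c,s,a)=cv2.minAreaRect((P[:,:2]*1000).astype(np.float32)); b=cv2.boxPoints((c,s,a))
    e=b[1]-b[0]; g=b[2]-b[1]; e=e if np.hypot(*e)>np.hypot(*g) else g
    y=np.arctan2(e[1],e[0]); y=(y+np.pi/2)%np.pi-np.pi/2
    return np.round(np.array(c)/1000,4),np.round(sorted(s),1),round(float(y),4)
def blob(m,near):
    n,l,s,c=cv2.connectedComponentsWithStats(m.astype(np.uint8))
    i=1+np.argmin(np.hypot(*(c[1:]-near).T)+1e3*(s[1:,4]<12))
    v,u=np.nonzero(l==i); return np.c_[u,v]
E
python3 - <<'E'
from h import *
im=cv2.imread('pics/top0.png'); c=get_calibration('top')
hsv=cv2.cvtColor(im,cv2.COLOR_BGR2HSV).astype(int); h,s,v=hsv[...,0],hsv[...,1],hsv[...,2]
mat=(h>95)&(h<125)&(s>120)
reg=np.zeros(mat.shape,bool); reg[150:250,375:428]=1
b=blob(cv2.morphologyEx((reg&~mat&(v<110)).astype(np.uint8),cv2.MORPH_CLOSE,np.ones((5,5))),(400,200))
print('bat',rect(ray(c,b,.0225)),len(b))
reg[:]=0; reg[145:258,132:215]=1
p=im[200,175]; print('plate col',p, im[262,150])
m=reg&(v<190)&(v>60)&(s<60)
m=cv2.morphologyEx(m.astype(np.uint8),cv2.MORPH_OPEN,np.ones((3,3)))
b=blob(m,(175,202)); print('plate',rect(ray(c,b,.008)),len(b))
o=(h<20)&(s>150)&(v>150)
for n,z in(((191,159),.026),((192,250),.018)):
    b=blob(o,n); print('orange',n,rect(ray(c,b,z)),len(b),b.mean(0))
for n,z in (((134,193),.006),((432,160),.038),((371,241),.012)): print(n,ray(c,n,z))
st=telemetry.read_state(); w=get_calibration('wrist')
T=R.from_quat(st['eef_rot']); print('tool axes',T.as_matrix().round(3), 'cam in tool',T.inv().apply(w['xyz']-st['ee_pos']),(T.inv()*R.from_quat(w['rotation'])).as_matrix().round(3))
cv2.imwrite('pics/crop0.png',np.hstack([cv2.resize(im[140:265,110:220],None,fx=4,fy=4,interpolation=2),cv2.resize(im[140:265,365:450],None,fx=4,fy=4,interpolation=2)]))
E
```

```text
bat (array([ 0.5331, -0.4153]), array([ 73.8, 236. ]), 0.1668) 1315
plate col [189 200 205] [238 235 233]
plate (array([0.4524, 0.2925]), array([8.6, 8.8]), 0.0463) 14
orange (191, 159) (array([0.6504, 0.1856]), array([14.1, 54.2]), 1.2357) 69 [190.8115942  159.97101449]
orange (192, 250) (array([0.3909, 0.1784]), array([42.2, 45.4]), 1.5655) 216 [191.24074074 249.58333333]
(134, 193) [[0.55709329 0.35181371 0.006     ]]
(432, 160) [[ 0.64214996 -0.50915694  0.038     ]]
(371, 241) [[ 0.41276567 -0.32983102  0.012     ]]
tool axes [[-0.968  0.251 -0.   ]
 [ 0.251  0.968 -0.001]
 [-0.    -0.001 -1.   ]] cam in tool [ 0.06487838 -0.00065363 -0.13957613] [[ 0.     0.971  0.241]
 [ 1.    -0.     0.   ]
 [ 0.     0.241 -0.971]]
```

View pics/crop0.png

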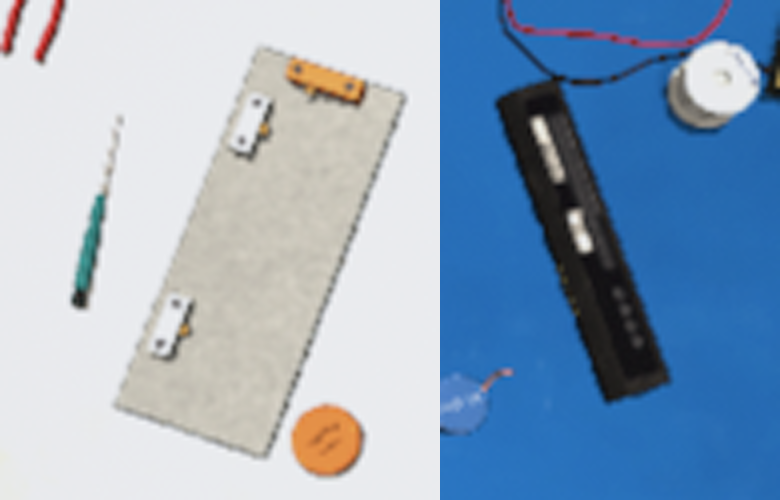

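The crops show pack corners at about (497,103), (563,82), (668,380) and (608,402), and plate corners at (262,45), (405,95), (267,458) and (115,405). The tin sits just off the plate's near right corner.

```bash
python3 - <<'E'
from h import *
c=get_calibration('top')
f=lambda L,x0,xs:np.array([[xs+(x-x0+.5)/4-.5,140+(y+.5)/4-.5] for x,y in L])
B=ray(c,f([(497,103),(563,82),(668,380),(608,402)],440,365),.0225)
P=ray(c,f([(262,45),(405,95),(267,458),(115,405)],0,110),.008)
print('bat',rect(B));print('plate',rect(P),P.round(3).tolist())
# block top corners (face side edge), orange face edge
S=ray(c,f([(273,98),(253,157),(195,297),(170,358)],0,110),.026)
O=ray(c,f([(288,82),(360,102)],0,110),.017)
print(S.round(4).tolist(),O.round(4).tolist())
yaw=rect(P)[2]; ex=np.array([np.cos(yaw),np.sin(yaw)]); ey=np.array([-ex[1],ex[0]])
a=(O[:,:2]@ex).mean()-.118; b=(S[:,:2]@ey).mean()-.023
print('S yaw',np.arctan2(*(S[0]-S[3])[[1,0]]), 'seat',a*ex+b*ey, 'plate-frame',(a-np.array(rect(P)[0])@ex,b-np.array(rect(P)[0])@ey))
E
```

```text
bat (array([ 0.5303, -0.4181]), array([ 51.1, 228.7]), 0.3027)
plate (array([0.5308, 0.2291]), array([116. , 282.6]), -0.3411) [[0.683, 0.237, 0.008], [0.645, 0.13, 0.008], [0.379, 0.222, 0.008], [0.417, 0.331, 0.008]]
[[0.6375, 0.2225, 0.026], [0.5936, 0.2353, 0.026], [0.4916, 0.2725, 0.026], [0.4481, 0.2881, 0.026]] [[0.6522, 0.2142, 0.017], [0.6368, 0.1612, 0.017]]
S yaw -0.33360052765080805 seat [0.53528863 0.23282816] plate-frame (np.float64(0.00298286753177035), np.float64(0.005014922165901492))
```

```bash
python3 - <<'E'
from h import *
s=cv2.imread('pics/scene0.png');t=cv2.imread('pics/top0.png')
a=cv2.resize(s[125:235,190:340],(600,440),interpolation=2)
cv2.imwrite('pics/crop1.png',a)
cs,ct=get_calibration('scene'),get_calibration('top')
for px in ((195,121),(266,126)):
  print(px)
  for z in (0,.1,.2,.3,.4):
    P=ray(ct,px,z)[0]; q=proj(cs,P)[0]; print(z,P.round(3),q.round(1),((q-[190,125])*4).round())
E
```

```text
(195, 121)
0 [0.779 0.182 0.   ] [263.9 188.3] [296. 253.]
0.1 [0.739 0.162 0.1  ] [262.2 170.1] [289. 180.]
0.2 [0.699 0.141 0.2  ] [260.3 150.5] [281. 102.]
0.3 [0.658 0.12  0.3  ] [258.3 129.2] [273.  17.]
0.4 [0.618 0.1   0.4  ] [256.1 106.1] [265. -76.]
(266, 126)
0 [ 0.762 -0.032  0.   ] [305.5 199.2] [462. 297.]
0.1 [ 0.723 -0.035  0.1  ] [301.7 179.5] [447. 218.]
0.2 [ 0.684 -0.038  0.2  ] [297.6 158.4] [430. 134.]
0.3 [ 0.645 -0.042  0.3  ] [293.2 135.7] [413.  43.]
0.4 [ 0.606 -0.045  0.4  ] [288.4 111.1] [394. -55.]
```

View pics/crop1.png

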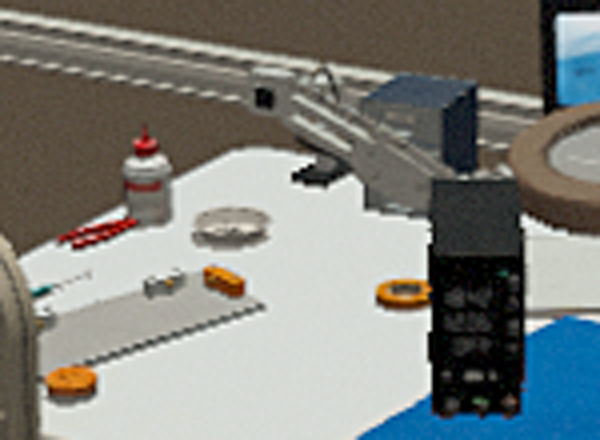

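The lamp elbow is at about (0.70, 0.14, 0.2), so I'll carry the pack over the power supply at x ≤ 0.48, at TCP z about 0.27.

```bash
cat >> h.py <<'E'
def rel(cur,tgt):
    # cur,tgt=(x,y,z,yangle deg) tool pointing down; -> turn z units, shift units
    a=np.radians(cur[3]); Y=np.array([np.cos(a),np.sin(a),0]);Z=np.array([0,0,-1.]);X=np.cross(Y,Z)
    d=np.subtract(tgt[:3],cur[:3]); return np.round([-(tgt[3]-cur[3])/5,d@X/.04,d@Y/.04,d@Z/.04],3).tolist()
def chain(*P):
    for p,q in zip(P,P[1:]): print(q,rel(p,q))
E
python3 -c "
from h import *
chain((.157,.605,.245,75.45),(.40,.36,.27,10),(.47,0,.27,-30),(.53,-.418,.20,-72.7),(.53,-.418,.1,-72.7))"
```

```text
(0.4, 0.36, 0.27, 10) [13.09, -7.419, -4.402, -0.625]
(0.47, 0, 0.27, -30) [8.0, -9.167, 0.161, 0.0]
(0.53, -0.418, 0.2, -72.7) [8.54, -8.3, 6.524, 1.75]
(0.53, -0.418, 0.1, -72.7) [-0.0, 0.0, 0.0, 2.5]
```

Emit:
drive_tool(series=[0,0,1.3,-0.75,-0.45,-0.06,1,0,0,2.6,-1.5,-0.9,-0.12,1,0,0,3.9,-2.25,-1.35,-0.2,1,0,0,5.2,-3,-1.8,-0.25,1,0,0,6.5,-3.7,-2.2,-0.3,1,0,0,7.8,-4.5,-2.6,-0.4,1,0,0,9.1,-5.2,-3.1,-0.45,1,0,0,10.4,-6,-3.5,-0.5,1,0,0,11.7,-6.7,-4,-0.6,1,0,0,13,-7.4,-4.4,-0.6,1], grip_force=40)

```text
time: 0.93
ee_pos: [0.4004, 0.3585, 0.2691]
eef_rot: [0.642, 0.767, 0.0, -0.0]
ft_force: [0.6, 1.5, -0.1]
width: 0.087
grip_force: 0.0
```

Emit:
drive_tool(series=[0,0,0.8,-0.9,0,0,1,0,0,1.6,-1.8,0,0,1,0,0,2.4,-2.7,0,0,1,0,0,3.2,-3.7,0.1,0,1,0,0,4,-4.6,0.1,0,1,0,0,4.8,-5.5,0.1,0,1,0,0,5.6,-6.4,0.1,0,1,0,0,6.4,-7.3,0.1,0,1,0,0,7.2,-8.2,0.2,0,1,0,0,8,-9.2,0.2,0,1])

```text
time: 1.77
ee_pos: [0.474, -0.0012, 0.2685]
eef_rot: [0.865, 0.502, 0.0, -0.0]
ft_force: [0.9, 0.3, -0.6]
width: 0.0869
grip_force: 0.0
```

```bash
cat >> h.py <<'E'
def now():
    s=telemetry.read_state(); M=R.from_quat(s['eef_rot']).as_matrix()
    print('t',round(s['time'],2),'pos',np.round(s['ee_pos'],4),'yang',np.degrees(np.arctan2(M[1,1],M[0,1])).round(2),'z',M[:,2].round(3),'F',np.round(s['ft_force'],1),'T',np.round(s['torque'],2),'w',round(float(s['width']),4),'g',np.round(s['grip_force'],1))
    return (*s['ee_pos'],np.degrees(np.arctan2(M[1,1],M[0,1])))
E
python3 -c "
from h import *
chain(now(),(.53,-.418,.16,-72.7))"
```

```text
t 1.77 pos [ 0.474  -0.0012  0.2685] yang -29.67 z [ 0.     0.001 -1.   ] F [ 0.9  0.3 -0.6] T [-0.03  0.04 -0.03] w 0.0869 g 0.0
(0.53, -0.418, 0.16, -72.7) [8.606, -8.36, 6.375, 2.712]
```

Emit:
drive_tool(series=[0,0,0.8,-0.8,0.6,0,1,0,0,1.7,-1.7,1.3,0,1,0,0,2.6,-2.5,1.9,0,1,0,0,3.4,-3.3,2.6,0,1,0,0,4.3,-4.2,3.2,0,1,0,0,5.2,-5,3.8,0.1,1,0,0,6,-5.9,4.5,0.2,1,0,0,6.9,-6.7,5.1,0.5,1,0,0,7.7,-7.5,5.7,0.8,1,0,0,8.6,-8.4,6.4,1.2,1])

```text
time: 2.6
ee_pos: [0.5292, -0.4074, 0.2241]
eef_rot: [0.989, 0.151, -0.0, -0.0]
ft_force: [0.6, 0.5, 0.9]
width: 0.0872
grip_force: 0.0
```

```bash
python3 - <<'E'
from h import *
p=now(); c=get_calibration('wrist'); im=camera('wrist'); cv2.imwrite('pics/w0.png',im[:,:,::-1])
cur=cv2.cvtColor(im,cv2.COLOR_RGB2HSV).astype(int)
print(proj(c,[(.53,-.418,.0225)]))
m=~((cur[...,0]>95)&(cur[...,0]<125)&(cur[...,1]>100))&(cur[...,2]<120)
m=cv2.morphologyEx(m.astype(np.uint8),cv2.MORPH_CLOSE,np.ones((9,9)))
b=blob(m,proj(c,[(.53,-.418,.0225)])[0]); print(len(b),rect(ray(c,b,.0225)))
import pickle; pickle.dump(c,open('w0.pkl','wb'))
E
```

```text
t 2.6 pos [ 0.5292 -0.4074  0.2241] yang -72.68 z [-0.  0. -1.] F [0.6 0.5 0.9] T [-0.04  0.03  0.01] w 0.0872 g 0.0
[[287.56392935 195.45301523]]
94220 (array([ 0.4775, -0.4258]), array([472. , 708.4]), -1.2686)
```

View pics/w0.png

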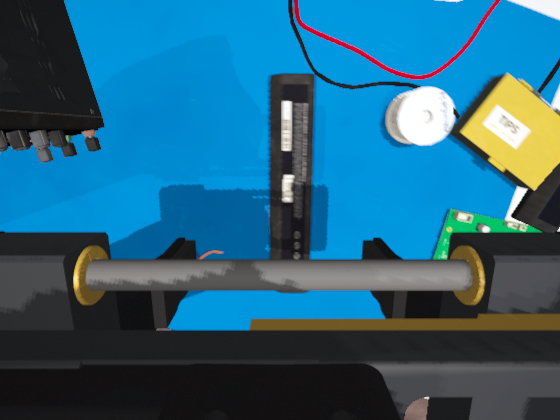

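The wrist view shows the pack upright, sides at columns 271 and 311 and its far end at row 76, which is close to straight between the fingers. The spool is at (420,115), clear of it.

```bash
python3 - <<'E'
from h import *
import pickle; c=pickle.load(open('w0.pkl','rb'))
im=cv2.imread('pics/w0.png'); h=cv2.cvtColor(im,cv2.COLOR_BGR2HSV).astype(int)
sat=h[...,1]
L=[];Rr=[]
for v in range(90,180,6):
    row=im[v].astype(int); blue=(row[:,0]-row[:,2]>90)&(row[:,0]>120)
    i=np.nonzero(~blue[255:330])[0]+255; L.append((i[0]-.5,v));Rr.append((i[-1]+.5,v))
print(L[::5],Rr[::5])
l,q=ray(c,L,.0225),ray(c,Rr,.0225)
for e in(l,q):
    k=np.polyfit(e[:,0],e[:,1],1); print('yaw',np.degrees(np.arctan(k[0])),'y at x=.53',np.polyval(k,.53))
col=im[60:100,292].astype(int); print(60+np.nonzero(col[:,0]-col[:,2]<60)[0][:1])
far=ray(c,[(271,76),(313,75)],.0225);print('far',far.round(4).tolist(),'mid',far.mean(0).round(4))
print('near end', ray(c,[(290,292)],.0225))
E
```

```text
[(np.float64(269.5), 90), (np.float64(269.5), 120), (np.float64(270.5), 150)] [(np.float64(313.5), 90), (np.float64(312.5), 120), (np.float64(311.5), 150)]
yaw 17.283254001580836 y at x=.53 -0.398772723007069
yaw 17.372870224885755 y at x=.53 -0.44367806247878155
[74]
far [[0.6376, -0.3668, 0.0225], [0.6506, -0.4054, 0.0225]] mid [ 0.6441 -0.3861  0.0225]
near end [[ 0.42421969 -0.45467403  0.0225    ]]
```

```bash
python3 -c "
from h import *
chain(now(),(.531,-.421,.06,-72.7),(.531,-.421,.028,-72.7))"
```

```text
t 2.65 pos [ 0.5255 -0.4143  0.2188] yang -73.5 z [-0.008 -0.002 -1.   ] F [-6.   1.4 -2.4] T [0.01 0.59 0.  ] w 0.0865 g 0.0
(0.531, -0.421, 0.06, -72.7) [-0.16, 0.085, 0.2, 3.971]
(0.531, -0.421, 0.028, -72.7) [-0.0, 0.0, 0.0, 0.8]
```

Emit:
drive_tool(series=[0,0,0,0,0,0.6,1,0,0,0,0,0,1.2,1,0,0,0,0,0,1.8,1,0,0,0,0,0,2.4,1,0,0,0,0,0,2.8,1,0,0,0,0,0,3,1,0,0,0,0,0,3,1,0,0,0,0,0,3,1,0,0,0,0,0,3,1,0,0,0,0,0,3,1])

```text
time: 3.48
ee_pos: [0.5296, -0.406, 0.1064]
eef_rot: [0.988, 0.152, 0.001, 0.001]
ft_force: [0.2, 0.2, -0.2]
width: 0.0869
grip_force: 0.0
```

```bash
python3 -c "
from h import *
chain(now(),(.531,-.421,.028,-72.7))"
```

```text
t 3.48 pos [ 0.5296 -0.406   0.1064] yang -72.54 z [ 0.002 -0.001 -1.   ] F [ 0.2  0.2 -0.2] T [-0.08  0.16 -0.02] w 0.0869 g 0.0
(0.531, -0.421, 0.028, -72.7) [0.033, -0.079, 0.369, 1.961]
```

Emit:
drive_tool(series=[0,0,0,-0.1,0.2,0,1,0,0,0,-0.1,0.37,0.1,1,0,0,0,-0.1,0.37,0.4,1,0,0,0,-0.1,0.37,0.7,1,0,0,0,-0.1,0.37,1,1,0,0,0,-0.1,0.37,1.3,1,0,0,0,-0.1,0.37,1.5,1,0,0,0,-0.1,0.37,1.5,1,0,0,0,-0.1,0.37,1.5,1,0,0,0,-0.1,0.37,1.5,1])

```text
time: 4.32
ee_pos: [0.5299, -0.4211, 0.0455]
eef_rot: [0.988, 0.152, 0.0, 0.0]
ft_force: [0.7, -0.1, -0.2]
width: 0.087
grip_force: 0.0
```

```bash
python3 -c "
from h import *
chain(now(),(.531,-.421,.028,-72.7))"
```

```text
t 4.32 pos [ 0.5299 -0.4211  0.0455] yang -72.54 z [ 0. -0. -1.] F [ 0.7 -0.1 -0.2] T [-0.09  0.16  0.  ] w 0.087 g 0.0
(0.531, -0.421, 0.028, -72.7) [0.032, 0.027, 0.007, 0.438]
```

Emit:
drive_tool(series=[0,0,0,0,0,0.2,1,0,0,0,0,0,0.44,1,0,0,0,0,0,0.44,1,0,0,0,0,0,0.44,0.3,0,0,0,0,0,0.44,0.2,0,0,0,0,0,0.44,0.1,0,0,0,0,0,0.44,-0.2,0,0,0,0,0,0.44,-0.5,0,0,0,0,0,0.44,-1,0,0,0,0,0,0.44,-1], grip_force=45)

```text
time: 5.15
ee_pos: [0.5298, -0.4207, 0.0276]
eef_rot: [0.988, 0.152, 0.0, -0.0]
ft_force: [-1.1, 1.4, 0.9]
width: 0.0484
grip_force: 1.0
```

Emit:
drive_tool(series=[0,0,0,0,0,0,-1,0,0,0,0,0,0,-1,0,0,0,0,0,0,-1,0,0,0,0,0,-0.1,-1,0,0,0,0,0,-0.3,-1,0,0,0,0,0,-0.7,-1,0,0,0,0,0,-1.2,-1,0,0,0,0,0,-1.8,-1,0,0,0,0,0,-2.4,-1,0,0,0,0,0,-3,-1])

```text
time: 5.98
ee_pos: [0.5295, -0.4211, 0.15]
eef_rot: [0.988, 0.152, 0.0, 0.0]
ft_force: [0.3, 0.5, -3.7]
width: 0.0451
grip_force: 45.0
```

```bash
python3 -c "
from h import *
p=now(); a=(p[0],p[1],p[2],-72.7)
chain(a,(.47,-.40,.27,-60),(.46,-.10,.27,0),(.46,.12,.27,50),(.50,.225,.2,70.5))"
```

```text
t 5.98 pos [ 0.5295 -0.4211  0.15  ] yang -72.57 z [ 0.001 -0.001 -1.   ] F [ 0.3  0.5 -3.7] T [-0.12  0.13 -0.  ] w 0.0451 g 45.0
(0.47, -0.4, 0.27, -60) [-2.54, -1.262, -0.946, -2.999]
(0.46, -0.1, 0.27, 0) [-12.0, 3.533, -6.62, 0.0]
(0.46, 0.12, 0.27, 50) [-10.0, 5.5, 0.0, 0.0]
(0.5, 0.225, 0.2, 70.5) [-4.1, 0.921, 2.654, 1.75]
```

Emit:
drive_tool(series=[0,0,0,0,0,-0.6,-1,0,0,0,0,0,-1.2,-1,0,0,-0.3,-0.1,-0.1,-1.8,-1,0,0,-0.6,-0.3,-0.2,-2.3,-1,0,0,-0.9,-0.5,-0.4,-2.7,-1,0,0,-1.3,-0.7,-0.6,-3,-1,0,0,-1.7,-0.9,-0.7,-3,-1,0,0,-2.1,-1.1,-0.8,-3,-1,0,0,-2.5,-1.3,-0.9,-3,-1,0,0,-2.5,-1.3,-0.9,-3,-1])

```text
time: 6.82
ee_pos: [0.4671, -0.4029, 0.2691]
eef_rot: [0.966, 0.258, 0.001, 0.0]
ft_force: [0.3, -0.4, -4.3]
width: 0.0451
grip_force: 45.0
```

Emit:
drive_tool(series=[0,0,-1.2,0.3,-0.7,0,-1,0,0,-2.4,0.7,-1.3,0,-1,0,0,-3.6,1.1,-2,0,-1,0,0,-4.8,1.4,-2.6,0,-1,0,0,-6,1.8,-3.3,0,-1,0,0,-7.2,2.1,-4,0,-1,0,0,-8.4,2.5,-4.6,0,-1,0,0,-9.6,2.8,-5.3,0,-1,0,0,-10.8,3.2,-6,0,-1,0,0,-12,3.5,-6.6,0,-1])

```text
time: 7.65
ee_pos: [0.4588, -0.1017, 0.2684]
eef_rot: [0.706, 0.708, 0.001, 0.0]
ft_force: [1.0, 0.7, -4.2]
width: 0.0454
grip_force: 45.0
```

Emit:
drive_tool(series=[0,0,-1,0.5,0,0,-1,0,0,-2,1.1,0,0,-1,0,0,-3,1.6,0,0,-1,0,0,-4,2.2,0,0,-1,0,0,-5,2.7,0,0,-1,0,0,-6,3.3,0,0,-1,0,0,-7,3.9,0,0,-1,0,0,-8,4.5,0,0,-1,0,0,-9,5,0,0,-1,0,0,-10,5.5,0,0,-1])

```text
time: 8.48
ee_pos: [0.4591, 0.1174, 0.2683]
eef_rot: [0.341, 0.94, 0.0, 0.0]
ft_force: [-0.1, -0.8, -3.6]
width: 0.0454
grip_force: 45.0
```

```bash
python3 -c "
from h import *
p=now()
chain(p,(.485,.215,.22,70.5))"
```

```text
t 8.48 pos [0.4591 0.1174 0.2683] yang 50.07 z [ 0.001  0.001 -1.   ] F [-0.1 -0.8 -3.6] T [-0.07 -0.06 -0.02] w 0.0454 g 45.0
(0.485, 0.215, 0.22, 70.5) [-4.085, 1.069, 2.286, 1.208]
```

Emit:
drive_tool(series=[0,0,-0.5,0.1,0.3,0,-1,0,0,-1,0.3,0.6,0,-1,0,0,-1.6,0.4,1,0.1,-1,0,0,-2.2,0.5,1.4,0.2,-1,0,0,-2.8,0.7,1.7,0.4,-1,0,0,-3.4,0.9,2,0.7,-1,0,0,-4,1,2.3,1,-1,0,0,-4.1,1.1,2.3,1.2,-1,0,0,-4.1,1.1,2.3,1.2,-1,0,0,-4.1,1.1,2.3,1.2,-1])

```text
time: 9.32
ee_pos: [0.4843, 0.2145, 0.2197]
eef_rot: [0.171, 0.985, -0.0, -0.0]
ft_force: [0.5, -0.5, -3.2]
width: 0.0458
grip_force: 45.0
```

```bash
python3 - <<'E'
from h import *
p=now(); c=get_calibration('wrist'); im=camera('wrist'); cv2.imwrite('pics/w1.png',im[:,:,::-1])
import pickle; pickle.dump((p,c),open('w1.pkl','wb'))
chain(p,(.50,.226,.12,70.5))
E
```

```text
t 9.32 pos [0.4843 0.2145 0.2197] yang 70.31 z [-0.    -0.001 -1.   ] F [ 0.5 -0.5 -3.2] T [-0.12 -0.05 -0.  ] w 0.0458 g 45.0
(0.5, 0.226, 0.12, 70.5) [-0.037, -0.272, 0.401, 2.491]
```

View pics/w1.png

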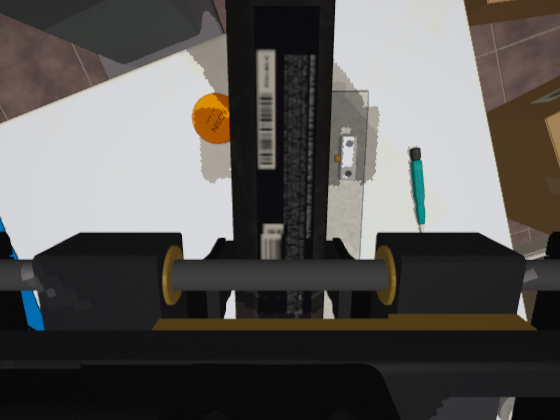

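The wrist view now shows the near block at (347,157), the plate's +y edge running from (368,92) to (360,250), the flux tin at (213,118) and the pack held straight. I'll measure the plate edge and block face yaw.

```bash
python3 - <<'E'
from h import *
import pickle; p,c=pickle.load(open('w1.pkl','rb'))
im=cv2.imread('pics/w1.png')
e=ray(c,[(368,92),(360,250)],.008); print('plate edge',e.round(4).tolist(),'yaw',np.degrees(np.arctan2(*(e[0]-e[1])[[1,0]]))+180)
b=ray(c,[(342,137),(340,179)],.026); print('face',b.round(4).tolist(),'yaw',np.degrees(np.arctan2(*(b[0]-b[1])[[1,0]]))+180)
k=np.radians(-19.5); ex=np.array([np.cos(k),np.sin(k)]);ey=np.array([-ex[1],ex[0]])
s=np.array([.535,.233])
print('face rel seat',[( (q[:2]-s)@ex,(q[:2]-s)@ey) for q in b],'edge',[((q[:2]-s)@ey) for q in e],'tcp',((np.array(p[:2])-s)@ex,(np.array(p[:2])-s)@ey))
print('tin',ray(c,(213,118),.018))
cv2.imwrite('pics/w1c.png',np.hstack([cv2.resize(im[80:260,310:390],None,fx=3,fy=3,interpolation=2),cv2.resize(im[80:260,190:270],None,fx=3,fy=3,interpolation=2)]))
E
```

```text
plate edge [[0.4189, 0.3327, 0.008], [0.5789, 0.2776, 0.008]] yaw 341.00756986745904
face [[0.4509, 0.292, 0.026], [0.4902, 0.2778, 0.026]] yaw 340.1906740869016
face rel seat [(np.float64(-0.09892321076536224), np.float64(0.027555980995191482)), (np.float64(-0.057161644570655944), np.float64(0.02733051831344941))] edge [np.float64(0.05522668092312853), np.float64(0.05672626247627275)] tcp (np.float64(-0.04159060518308135), np.float64(-0.03430477429946202))
tin [[0.39052543 0.17744588 0.018     ]]
```

View pics/w1c.png

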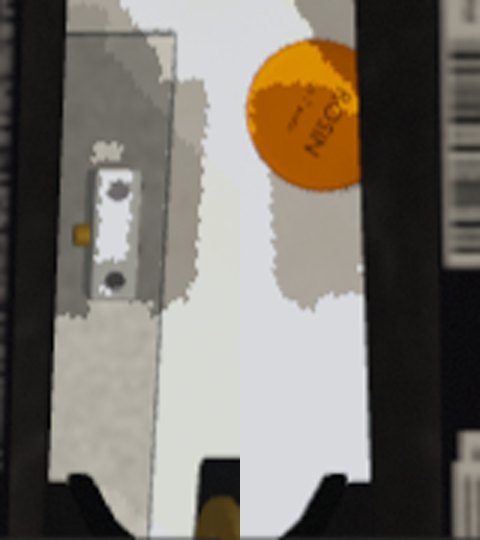

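```bash
python3 -c "
from h import *
chain(now(),(.5105,.230,.06,70.5))"
```

```text
t 9.37 pos [0.4847 0.2144 0.2202] yang 70.3 z [ 0.  0. -1.] F [-0.2 -0.3 -3.4] T [-0.01 -0.05  0.03] w 0.0453 g 45.0
(0.5105, 0.23, 0.06, 70.5) [-0.039, -0.476, 0.584, 4.005]
```

Emit:
drive_tool(series=[0,0,0,-0.2,0.3,0.3,-1,0,0,0,-0.48,0.58,0.8,-1,0,0,0,-0.48,0.58,1.4,-1,0,0,0,-0.48,0.58,2,-1,0,0,0,-0.48,0.58,2.6,-1,0,0,0,-0.48,0.58,3.2,-1,0,0,0,-0.48,0.58,3.7,-1,0,0,0,-0.48,0.58,4,-1,0,0,0,-0.48,0.58,4,-1,0,0,0,-0.48,0.58,4,-1])

```text
time: 10.2
ee_pos: [0.5108, 0.2305, 0.0603]
eef_rot: [0.17, 0.985, 0.0, 0.0]
ft_force: [0.5, 0.3, -2.3]
width: 0.045
grip_force: 45.0
```

```bash
python3 - <<'E'
from h import *
p=now(); chain(p,(.5105,.230,.035,70.5))
c=get_calibration('wrist'); im=camera('wrist'); t=camera('top')
cv2.imwrite('pics/w2.png',np.hstack([im[60:300,150:430,::-1],cv2.resize(t[140:265,110:220,::-1],(422,480),interpolation=2)[:240*2:2,::2]]) if 0 else np.hstack([cv2.resize(im[60:260,200:420,::-1],(440,400)),cv2.resize(t[145:258,120:220,::-1],(354,400),interpolation=2)]))
E
```

```text
t 10.2 pos [0.5108 0.2305 0.0603] yang 70.4 z [ 0.  0. -1.] F [ 0.5  0.3 -2.3] T [-0.01 -0.02 -0.02] w 0.045 g 45.0
(0.5105, 0.23, 0.035, 70.5) [-0.021, 0.002, -0.013, 0.633]
```

View pics/w2.png

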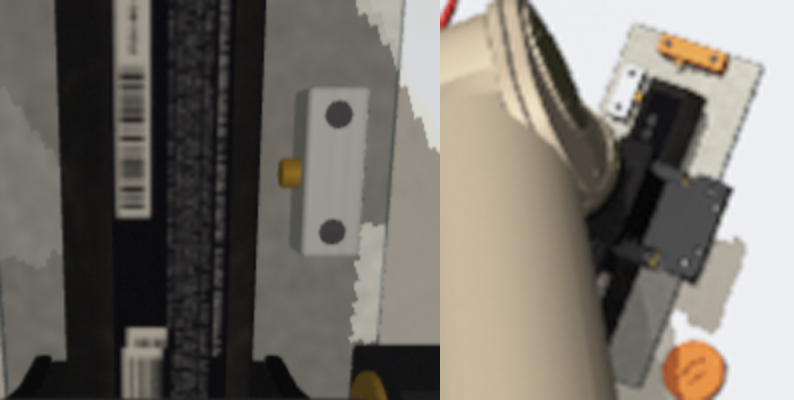

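The pack sits parallel to the near block, clear of its pin. The top view shows it short of the orange end stop, so I'm lowering it now.

Emit:
drive_tool(series=[0,0,0,0,0,0.2,-1,0,0,0,0,0,0.4,-1,0,0,0,0,0,0.5,-1,0,0,0,0,0,0.58,-1,0,0,0,0,0,0.62,-1,0,0,0,0,0,0.65,-1,0,0,0,0,0,0.65,-1,0,0,0,0,0,0.65,-1,0,0,0,0,0,0.65,-1])

```text
time: 11.05
ee_pos: [0.5104, 0.2308, 0.0337]
eef_rot: [0.17, 0.985, 0.0, 0.0]
ft_force: [0.1, 0.6, -3.2]
width: 0.0453
grip_force: 45.0
```

```bash
python3 -c "
from h import *
now()"
```

```text
t 11.05 pos [0.5104 0.2308 0.0337] yang 70.46 z [ 0.  0. -1.] F [ 0.1  0.6 -3.2] T [-0.07  0.01  0.03] w 0.0453 g 45.0
```

Emit:
drive_tool(series=[0,0,0,0,0,0.01,-1,0,0,0,0,0,0.02,-1,0,0,0,0,0,0.02,-1,0,0,0,0,0,0.02,-1])

```text
time: 11.38
ee_pos: [0.5105, 0.2309, 0.0333]
eef_rot: [0.17, 0.985, 0.0, 0.0]
ft_force: [-2.6, -1.8, 6.5]
width: 0.0452
grip_force: 45.0
```

Emit:
drive_tool(series=[0,0,0,0,0,0.01,-1,0,0,0,0,0,0.02,-1,0,0,0,0,0,0.02,-1,0,0,0,0,0,0.02,-1])

```text
time: 11.72
ee_pos: [0.5105, 0.2308, 0.0332]
eef_rot: [0.17, 0.985, 0.0, 0.0]
ft_force: [-7.1, -3.0, 15.1]
width: 0.0451
grip_force: 45.0
```

Emit:
drive_tool(series=[0,0,0,0,0,-0.035,-1,0,0,0,-0.1,0.05,-0.035,-1,0,0,0,-0.2,0.1,-0.035,-1,0,0,0,-0.3,0.15,-0.035,-1,0,0,0,-0.35,0.2,-0.035,-1,0,0,0,-0.4,0.25,-0.035,-1,0,0,0,-0.4,0.25,-0.035,-1,0,0,0,-0.4,0.25,-0.035,-1])

```text
time: 12.38
ee_pos: [0.5294, 0.2348, 0.0334]
eef_rot: [0.17, 0.985, 0.0, 0.001]
ft_force: [2.1, -0.5, 1.4]
width: 0.0453
grip_force: 45.0
```

```bash
cat >> h.py <<'E'
def cf():
    p=now(); s=telemetry.read_state(); k=np.radians(-19.5); ex=np.array([np.cos(k),np.sin(k)]);ey=np.array([-ex[1],ex[0]])
    f=np.array(s['ft_force'])[:2]; d=np.array(p[:2])-[.536,.236]
    print('cradle: pos mm',(1e3*np.array([d@ex,d@ey])).round(2),'force',np.round([f@ex,f@ey],1))
E
python3 -c "
from h import *
cf()"
```

```text
t 12.38 pos [0.5294 0.2348 0.0334] yang 70.45 z [ 0.001  0.    -1.   ] F [ 2.1 -0.5  1.4] T [-0.18 -0.26  0.03] w 0.0453 g 45.0
cradle: pos mm [-5.83 -3.3 ] force [2.1 0.2]
```

Emit:
drive_tool(series=[0,0,0,0,0.03,-0.005,-1,0,0,0,0,0.06,-0.005,-1,0,0,0,0,0.08,-0.005,-1,0,0,0,0,0.08,-0.005,-1,0,0,0,0,0.08,-0.005,-1])

```text
time: 12.8
ee_pos: [0.5298, 0.2374, 0.0334]
eef_rot: [0.17, 0.985, -0.0, 0.0]
ft_force: [1.0, -3.6, -0.6]
width: 0.0448
grip_force: 45.0
```

```bash
python3 -c "
from h import *
cf()"
```

```text
t 12.8 pos [0.5298 0.2374 0.0334] yang 70.44 z [-0. -0. -1.] F [ 1.  -3.6 -0.6] T [-0.94 -0.1  -0.02] w 0.0448 g 45.0
cradle: pos mm [-6.33 -0.73] force [ 2.2 -3. ]
```

Emit:
drive_tool(series=[0,0,0,-0.03,0.01,0,-1,0,0,0,-0.06,0.02,0,-1,0,0,0,-0.09,0.02,0,-1,0,0,0,-0.09,0.02,0,-1,0,0,0,-0.09,0.02,0,-1])

```text
time: 13.22
ee_pos: [0.5324, 0.238, 0.0333]
eef_rot: [0.169, 0.986, 0.0, -0.001]
ft_force: [-4.8, -2.5, 2.1]
width: 0.0457
grip_force: 45.0
```

```bash
python3 -c "
from h import *
cf()"
```

```text
t 13.22 pos [0.5324 0.238  0.0333] yang 70.49 z [-0.002  0.    -1.   ] F [-4.8 -2.5  2.1] T [-0.56  1.15 -0.02] w 0.0457 g 45.0
cradle: pos mm [-4.    0.66] force [-3.7 -3.9]
```

Emit:
drive_tool(series=[0,0,0,-0.02,0.02,-0.01,-1,0,0,0,-0.04,0.04,-0.01,-1,0,0,0,-0.06,0.06,-0.01,-1,0,0,0,-0.06,0.06,-0.01,-1,0,0,0,-0.06,0.06,-0.01,-1])

```text
time: 13.63
ee_pos: [0.5353, 0.2384, 0.0333]
eef_rot: [0.169, 0.986, -0.001, -0.001]
ft_force: [-6.3, -3.9, 0.2]
width: 0.0454
grip_force: 45.0
```

```bash
python3 -c "
from h import *
cf()"
```

```text
t 13.63 pos [0.5353 0.2384 0.0333] yang 70.5 z [-0.003 -0.001 -1.   ] F [-6.3 -3.9  0.2] T [-1.01  1.42  0.39] w 0.0454 g 45.0
cradle: pos mm [-1.46  2.03] force [-4.7 -5.8]
```

Emit:
drive_tool(series=[0,0,0,-0.02,0.02,0,-1,0,0,0,-0.04,0.04,0,-1,0,0,0,-0.04,0.04,0,-1,0,0,0,-0.04,0.04,0,-1])

```text
time: 13.97
ee_pos: [0.5359, 0.2385, 0.0333]
eef_rot: [0.169, 0.986, -0.002, -0.003]
ft_force: [-14.3, -8.5, 9.5]
width: 0.0454
grip_force: 45.1
```

```bash
python3 -c "
from h import *
cf()"
```

```text
t 13.97 pos [0.5359 0.2385 0.0333] yang 70.49 z [-0.006 -0.003 -1.   ] F [-14.3  -8.5   9.5] T [-1.82  3.17  0.48] w 0.0454 g 45.1
cradle: pos mm [-0.93  2.34] force [-10.7 -12.8]
```

Emit:
drive_tool(series=[0,0,0,0,0,-0.02,-1,0,0,0,-0.01,0.01,-0.025,-1,0,0,0,-0.02,0.02,-0.025,-1,0,0,0,-0.02,0.02,-0.025,-1,0,0,0,-0.02,0.02,-0.025,-1])

```text
time: 14.38
ee_pos: [0.5371, 0.2381, 0.0334]
eef_rot: [0.17, 0.985, -0.002, -0.003]
ft_force: [-9.6, -8.6, -0.1]
width: 0.0453
grip_force: 45.1
```

```bash
python3 -c "
from h import *
cf()"
```

```text
t 14.38 pos [0.5371 0.2381 0.0334] yang 70.46 z [-0.006 -0.004 -1.   ] F [-9.6 -8.6 -0.1] T [-2.    2.15  0.55] w 0.0453 g 45.1
cradle: pos mm [0.36 2.36] force [ -6.2 -11.3]
```

Emit:
drive_tool(series=[0,0,0,-0.02,0,0,-1,0,0,0,-0.04,0,0,-1,0,0,0,-0.05,0,0,-1,0,0,0,-0.05,0,0,-1,0,0,0,-0.05,0,0,-1])

```text
time: 14.8
ee_pos: [0.5381, 0.2378, 0.0333]
eef_rot: [0.169, 0.986, -0.003, -0.003]
ft_force: [-14.5, -8.9, 3.8]
width: 0.0449
grip_force: 45.1
```

```bash
python3 -c "
from h import *
cf()"
```

```text
t 14.8 pos [0.5381 0.2378 0.0333] yang 70.49 z [-0.008 -0.004 -1.   ] F [-14.5  -8.9   3.8] T [-1.93  3.12  0.48] w 0.0449 g 45.1
cradle: pos mm [1.38 2.38] force [-10.7 -13.3]
```

Emit:
drive_tool(series=[0,0,0,-0.02,0,0,-1,0,0,0,-0.03,0.01,0,-1,0,0,0,-0.03,0.01,0,-1,0,0,0,-0.03,0.01,0,-1])

```text
time: 15.13
ee_pos: [0.5385, 0.2377, 0.0333]
eef_rot: [0.169, 0.986, -0.003, -0.004]
ft_force: [-19.4, -10.2, 8.7]
width: 0.0452
grip_force: 45.1
```

```bash
python3 -c "
from h import *
cf()"
```

```text
t 15.13 pos [0.5385 0.2377 0.0333] yang 70.5 z [-0.01  -0.004 -1.   ] F [-19.4 -10.2   8.7] T [-2.06  4.13  0.51] w 0.0452 g 45.1
cradle: pos mm [1.8  2.41] force [-14.9 -16. ]
```

Emit:
drive_tool(series=[0,0,0,0,0,-0.015,-1,0,0,0,0,0,-0.025,-1,0,0,0,0,0,-0.025,-1,0,0,0,0,0,-0.025,-1])

```text
time: 15.47
ee_pos: [0.5393, 0.2373, 0.0337]
eef_rot: [0.17, 0.986, -0.003, -0.003]
ft_force: [-11.4, -8.0, -3.7]
width: 0.0453
grip_force: 45.0
```

```bash
python3 -c "
from h import *
cf()
c=get_calibration('wrist'); im=camera('wrist'); t=camera('top')
cv2.imwrite('pics/w3.png',np.hstack([cv2.resize(im[60:260,200:420,::-1],(440,400)),cv2.resize(t[145:205,155:215,::-1],(360,400),interpolation=2)]))"
```

```text
t 15.47 pos [0.5393 0.2373 0.0337] yang 70.47 z [-0.008 -0.004 -1.   ] F [-11.4  -8.   -3.7] T [-1.91  2.5   0.5 ] w 0.0453 g 45.0
cradle: pos mm [2.7  2.38] force [ -8.1 -11.3]
```

View pics/w3.png

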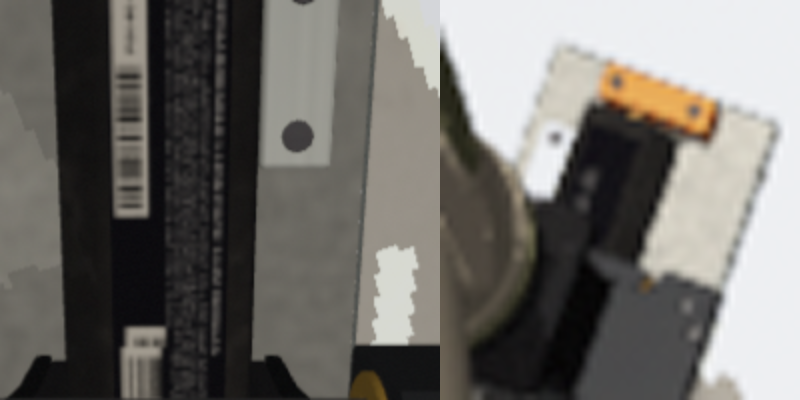

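The side stop looks closed at the near block, and the far end is nearly at the orange stop. It's still creeping in x, so I'll push further with the weight off.

Emit:
drive_tool(series=[0,0,0,-0.02,0,-0.005,-1,0,0,0,-0.04,0,-0.01,-1,0,0,0,-0.06,0,-0.01,-1,0,0,0,-0.06,0,-0.01,-1,0,0,0,-0.06,0,-0.01,-1])

```text
time: 15.98
ee_pos: [0.5415, 0.2366, 0.0339]
eef_rot: [0.17, 0.986, -0.003, -0.003]
ft_force: [-10.4, -7.6, -4.2]
width: 0.0452
grip_force: 45.0
```

```bash
python3 -c "
from h import *
cf()"
```

```text
t 15.98 pos [0.5415 0.2366 0.0339] yang 70.48 z [-0.008 -0.004 -1.   ] F [-10.4  -7.6  -4.2] T [-1.86  2.42  0.47] w 0.0452 g 45.0
cradle: pos mm [5.03 2.41] force [ -7.3 -10.6]
```

Emit:
drive_tool(series=[0,0,0,-0.02,0,-0.005,-1,0,0,0,-0.04,0,-0.01,-1,0,0,0,-0.04,0,-0.01,-1,0,0,0,-0.04,0,-0.01,-1])

```text
time: 16.32
ee_pos: [0.5427, 0.2362, 0.0342]
eef_rot: [0.169, 0.986, -0.003, -0.004]
ft_force: [-12.8, -7.9, -5.1]
width: 0.0452
grip_force: 45.0
```

```bash
python3 -c "
from h import *
cf()"
```

```text
t 16.32 pos [0.5427 0.2362 0.0342] yang 70.49 z [-0.009 -0.005 -1.   ] F [-12.8  -7.9  -5.1] T [-1.72  2.63  0.44] w 0.0452 g 45.0
cradle: pos mm [6.26 2.41] force [ -9.4 -11.7]
```

Emit:
drive_tool(series=[0,0,0,-0.02,0,0,-1,0,0,0,-0.04,0,0.005,-1,0,0,0,-0.06,0,0.01,-1,0,0,0,-0.06,0,0.01,-1,0,0,0,-0.06,0,0.01,-1])

```text
time: 16.73
ee_pos: [0.543, 0.2361, 0.0339]
eef_rot: [0.169, 0.986, -0.003, -0.006]
ft_force: [-22.0, -8.1, 4.3]
width: 0.0454
grip_force: 45.0
```

```bash
python3 -c "
from h import *
cf()"
```

```text
t 16.73 pos [0.543  0.2361 0.0339] yang 70.54 z [-0.012 -0.004 -1.   ] F [-22.   -8.1   4.3] T [-1.63  4.91  0.42] w 0.0454 g 45.0
cradle: pos mm [6.53 2.46] force [-18. -15.]
```

Emit:
drive_tool(series=[0,0,0,0,0,-0.01,-1,0,0,0,0,0,-0.018,-1,0,0,0,0,0,-0.018,-1,0,0,0,0,0,-0.018,-1])

```text
time: 17.07
ee_pos: [0.543, 0.2361, 0.0339]
eef_rot: [0.169, 0.986, -0.003, -0.006]
ft_force: [-18.8, -6.0, -3.9]
width: 0.0454
grip_force: 45.0
```

```bash
python3 -c "
from h import *
cf()
for n in ('top','scene'):
  t=camera(n); cv2.imwrite('pics/%s4.png'%n,t[:,:,::-1])
t=cv2.imread('pics/top4.png'); s=cv2.imread('pics/scene4.png')
cv2.imwrite('pics/c4.png',np.hstack([cv2.resize(t[145:205,155:215],(400,400),interpolation=2),cv2.resize(s[175:235,195:255],(400,400),interpolation=2)]))"
```

```text
t 17.07 pos [0.543  0.2361 0.0339] yang 70.54 z [-0.012 -0.004 -1.   ] F [-18.8  -6.   -3.9] T [-1.46  4.14  0.39] w 0.0454 g 45.0
cradle: pos mm [6.53 2.42] force [-15.7 -11.9]
```

View pics/c4.png

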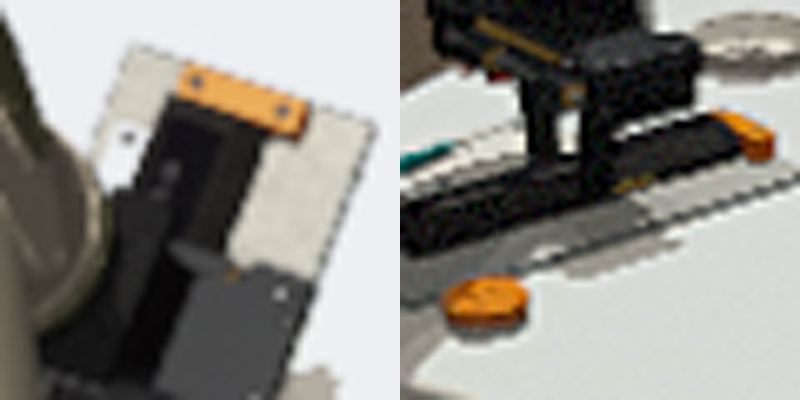

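x stayed put when I took the weight off, so the end stop is bearing. The yaw moment (+0.4 N m) says the near block carries more load, so I'll apply a small turn to check the far block.

Emit:
drive_tool(series=[0,0,-0.05,0,0,0,-1,0,0,-0.1,0,0.02,0,-1,0,0,-0.1,0,0.02,0,-1,0,0,-0.1,0,0.02,0,-1])

```text
time: 17.5
ee_pos: [0.543, 0.2362, 0.0339]
eef_rot: [0.165, 0.986, -0.004, -0.006]
ft_force: [-21.4, -8.0, -0.7]
width: 0.0454
grip_force: 45.0
```

```bash
python3 -c "
from h import *
cf()"
```

```text
t 17.5 pos [0.543  0.2362 0.0339] yang 70.95 z [-0.013 -0.005 -1.   ] F [-21.4  -8.   -0.7] T [-1.8   4.6  -0.24] w 0.0454 g 45.0
cradle: pos mm [6.53 2.47] force [-17.5 -14.7]
```

Emit:
drive_tool(series=[0,0,-0.05,0,0,0,-1,0,0,-0.1,0,0,0,-1,0,0,-0.1,0,0,0,-1,0,0,-0.1,0,0,0,-1])

```text
time: 17.83
ee_pos: [0.543, 0.2361, 0.0339]
eef_rot: [0.162, 0.987, -0.003, -0.006]
ft_force: [-20.1, -7.6, -0.4]
width: 0.0451
grip_force: 45.2
```

```bash
python3 -c "
from h import *
cf()"
```

```text
t 17.83 pos [0.543  0.2361 0.0339] yang 71.38 z [-0.013 -0.005 -1.   ] F [-20.1  -7.6  -0.4] T [-1.69  4.66 -0.89] w 0.0451 g 45.2
cradle: pos mm [6.59 2.45] force [-16.4 -13.9]
```

Torque changed in proportion to the turn with no slip, so the pack is flush against both blocks. I'll turn back to the balanced point and hold there.

Emit:
drive_tool(series=[0,0,0.06,0,0,0,-1,0,0,0.12,0,0,0,-1,0,0,0.12,0,0,0,-1,0,0,0.12,0,0,0,-1,0,0,0.12,0,0,0,-1,0,0,0.12,0,0,0,-1,0,0,0.12,0,0,0,-1,0,0,0.12,0,0,0,-1])

```text
time: 18.5
ee_pos: [0.543, 0.2361, 0.0339]
eef_rot: [0.166, 0.986, -0.004, -0.006]
ft_force: [-21.2, -8.3, -0.3]
width: 0.045
grip_force: 45.0
```

```bash
python3 -c "
from h import *
cf()"
```

```text
t 18.5 pos [0.543  0.2361 0.0339] yang 70.87 z [-0.013 -0.005 -1.   ] F [-21.2  -8.3  -0.3] T [-1.78  4.58 -0.01] w 0.045 g 45.0
cradle: pos mm [6.54 2.47] force [-17.2 -14.9]
```

The tool leans about 0.8° under the push, so I'll level it out to keep the pack flat.

Emit:
drive_tool(series=[-0.02,-0.05,0,0,0,0,-1,-0.04,-0.1,0,0,0,0,-1,-0.06,-0.15,0,0,0,0,-1,-0.06,-0.15,0,0,0,0,-1,-0.06,-0.15,0,0,0,0,-1])

```text
time: 18.92
ee_pos: [0.5428, 0.2361, 0.0338]
eef_rot: [0.166, 0.986, -0.002, 0.001]
ft_force: [-21.0, -8.2, 0.6]
width: 0.0451
grip_force: 45.0
```

```bash
python3 -c "
from h import *
cf()"
```

```text
t 18.92 pos [0.5428 0.2361 0.0338] yang 70.86 z [ 0.    -0.004 -1.   ] F [-21.   -8.2   0.6] T [-1.83  4.84 -0.08] w 0.0451 g 45.0
cradle: pos mm [6.33 2.38] force [-17.  -14.8]
```

Emit:
drive_tool(series=[0,0,0,-0.01,0,-0.005,-1,0,0,0,-0.01,0,-0.005,-1,0,0,0,-0.01,0,-0.005,-1,0,0,0,-0.01,0,-0.005,-1,0,0,0,-0.01,0,-0.005,-1,0,0,0,-0.01,0,-0.005,-1])

```text
time: 19.42
ee_pos: [0.5428, 0.2361, 0.0338]
eef_rot: [0.166, 0.986, -0.002, 0.0]
ft_force: [-20.8, -7.8, -0.9]
width: 0.0448
grip_force: 45.0
```

```bash
python3 -c "
from h import *
cf(); print(r.close_job())"
```

```text
t 19.42 pos [0.5428 0.2361 0.0338] yang 70.87 z [-0.    -0.005 -1.   ] F [-20.8  -7.8  -0.9] T [-1.78  5.04 -0.12] w 0.0448 g 45.0
cradle: pos mm [6.35 2.35] force [-17.  -14.3]
the job is handed in; nothing more can be done
None
```

I handed the job in at 19.4 s with the pack on the plate, still gripped and pressed into the corner at about 17 N on the end stop and 14 N on the side stop; force and position readings show it bearing on both stops, but I had no direct reading that the three pins are flush.

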